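# Fit the router plate's two reducing rings by sliding them home

### The arm

A 6-joint arm with a two-finger parallel gripper is mounted at the origin on the work surface. World frame = base frame: x ahead of the robot, y to its left, z up, the work surface at z = 0. Lengths are in m, angles in rad, forces in N, time in s.
With the tool pointing down it reaches from about 0.375 to 0.975 m from the base axis. Payload 3.8 kg.
Tool frame: the origin (TCP) lies midway between the tips of the shut fingers; the grasp point (between the pads) lies 19 mm behind it; z points along the fingers, y is the direction in which the jaws open and shut (so a half turn about z gives the same grasp; the last joint's range is limited). The gripper opens to 85 mm and grips with 20 to 120 N. Pads are 22 mm wide; open, the fingers measure 114 mm over their backs; the gripper's body (76 mm by 85 mm) begins 54 mm behind the grasp point. The pads swing forward as they close: fully open they stand 13 mm farther back than shut.
Start: joints at [1.091, 0.264, 1.604, -0, 1.274, -0.037], TCP at [0.289, 0.61, 0.231] pointing down, gripper open.
Joint ranges: [-2.63, 2.63], [-0.94, 2.18], [0.31, 2.57], [-1.31, 4.45], [0, 2.66], [-2.55, 2.55]. Speed limits (rad/s): [2.57, 2.57, 3.14, 3.14, 3.14, 3.14].

### API

Orientations are given as a rotation vector (axis times angle).
In Python, from workcell import bot gives the robot as it stands.
- The arm moves only by the tool drive_tool, never from a script. Its argument "deltas" is a list of rows, each an object with "hand": the opening, from 0 (shut) to 1 (fully open); "offset": the shift along the world's x, y, z in cm, a list of three; "angular": the turn, a rotation vector about the world's x, y, z in degrees, a list of three. A call has 1 to 8 rows; each row is the pose to reach, as a shift and turn from the pose commanded when the call began; what a row does not reach only later rows make up. A row lasts 1/8 s, in which the tool goes at most 62.5 mm and 10.7 degrees, less where a joint would pass 70% of its speed; a pose out of reach is approached as far as the arm can. A call with a gripper value outside its range is refused whole. The fingers move at their own pace and stop on an object; "force" is the grip in N (left out, the last holds). Time passes only in rows, so rows that repeat a pose let the fingers close. It gives the time, the measured TCP pose, the force and the opening at its end, in the units of the state.
- bot.read_state(): the state, without advancing time (a new reading comes with each control period).
- bot.read_camera(name): name is "side" or "top" or "wrist"; returns a dict with "frame" (400x640x3 uint8, blue, green, red), "mtx" (3x3 intrinsics, pixels), "k1" (the pictures are not rectified: a ray, as slopes to the right and down, at radius r is drawn at 1 + k1 r^2 times it, then the intrinsics apply), "R" (3x3) and "t" (3): a world point X has camera coordinates R X + t. Camera axes: x right, y down, z forward; pixel columns grow to the right and rows downward; lengths in m; the calibration is good to about 2 mm. A picture is of the moment at which its call begins. There is no depth.
- bot.finish_job(): hands the job in, once; it reports no verdict.
The state is a dict: "time": time; "q": joint angles; "joint_vel": joint speeds; "joint_torque": joint torques, N m; "tool_pos": TCP position; "tcp_rot": TCP orientation; "wrist_force": force on the tool from outside, world axes, zero at the start; "torque": the same for the moment, N m; "width": opening from 0.0 (shut) to 1.0 (fully open).
Only numpy, scipy, OpenCV 4.12 (cv2) and the standard library are available. Lean on these libraries where they do the work, as an engineer would, in place of code of your own. Each camera call takes 0.05 s, during which the arm holds its last target. There are 200 camera calls.

### The job

Close up the router plate without picking anything up: with the fingertips, slide the red outer ring across the router top until it drops into the recess of the plate and lies flush, then slide the black ring with the small hole across until it drops flush into the red ring. Push the rings flat along the top, never lift or tip them up, and leave the black ring with the big hole and everything else where it lies.

Things in the scene. Friction and masses are not known exactly. Their poses are not given: they have to be found in the camera images.
- router_top: Router top: grey laminate board 400 (x) by 600 (y) by 36 mm, level, clamped to the bench, turned up to 0.18 rad. Origin: under its middle, at bench level; x points away from the robot to the fence (plywood face at x = 155 mm, 57 mm tall), y along the fence. A bright aluminium plate, 229 (x) by 298 mm, is let in flush at the middle; a mitre track lies flush at x = -150 mm.
- opening (a point): Centre of the round recess in the aluminium plate, at the level of the router top's surface (36 mm above the bench); axes as the router top's. The recess is 101 mm in diameter and 9.3 mm deep, its rim sharp; its floor is a ledge 18.5 mm wide round a 64 mm hole, in which the dark router with its steel collet nut is seen.
- outer_ring: Red flat ring, 98 mm outside diameter, 9 mm thick, about 90 g, loose on the router top, to go into the recess (1.5 mm play all round); there its underside is 9.3 mm below the surface. Origin: centre of its underside, z up. Its 36 mm hole widens at the top to a rebate 67 mm in diameter and 5 mm deep, the seat of the inner ring. Its front dips first; the back drops once it is central.
- inner_ring: Black flat ring with the SMALL hole: 64 mm outside diameter, 16 mm hole, 5 mm thick, about 36 g, loose on the router top. Origin: centre of its underside, z up. It goes into the rebate of the red ring (1.5 mm play all round), its underside then 4 mm above the red ring's. Without the red ring in place it would drop into the plate.
- spare_ring: Black flat ring with the BIG hole: 64 mm outside diameter, 44 mm hole, 5 mm thick, loose on the router top; leave alone. Origin: centre of its underside. The three rings lie, in any order, in three places 145 to 180 mm from the recess's centre: one to its left (+y of the top), two to its right (-y).
- push_block: Push block on the near left part of the router top: yellow base 75 by 160 by 14 mm (long side about along the top's y) with a black handle bar, 67 mm tall in all. Leave alone. Origin: centre of its underside.
- wrench: Steel collet wrench 170 mm long, lying along the fence on the left half of the router top. Leave alone. Origin: middle of its underside.
- glue: Yellow glue bottle, 60 mm in diameter, 190 mm tall, standing on the bench to the left. Leave alone. Origin: centre of its underside.
- screw_jar: Glass jar with a steel lid, 68 mm in diameter, 85 mm tall, on the bench to the right. Leave alone. Origin: centre of its underside.
- tape_measure: Orange tape measure, 68 by 36 by 66 mm, on the bench to the left. Leave alone. Origin: centre of its underside.
- offcut: Dark wood offcut, 190 by 80 by 19 mm, on the bench to the right. Leave alone. Origin: centre of its underside.
Mind the look-alikes: they are no part of the job. There is more than one size of the outer_ring; the one meant has the size given above.

How it is judged:
By the outcome, as a careful person would: the job done as asked, in the order asked, and still so for the second after the job is handed in, with the robot touching nothing.
It also fails if it takes over 61 s, if anything falls off the work surface, if the arm or the gripper's body presses on something with over 40 N, if the wrist force passes 120 N, or if a joint passes its speed limit or range.

## Working session

There is one attempt and no reset: what is moved stays moved. The work goes in short steps, Python scripts to look and compute and a tool call to move; the robot and the scene stay as the last step left them, time stands still between calls to the robot, and variables do not carry over. Pictures are saved under pics/ and viewed, about 8 in all and at most 12, crops included, and the job is handed in when it is done.

Besides the shell and the picture viewer there is one more tool, called after "Request:" by a JSON object that holds its "op" and its "data". drive_tool: Moves the arm, as the interface text tells. Its arguments: {"type":"object","properties":{"deltas":{"type":"array"},"force":{"type":"number"}},"required":["deltas"]}

```bash
mkdir -p pics; cat > h.py <<'E'
import numpy as np, cv2
from workcell import bot
def ray(c,u,v):
    p=cv2.undistortPoints(np.array([[[u,v]]],float),np.array(c['mtx']),np.array([c['k1'],0,0,0,0.]))[0,0]
    R=np.array(c['R']);t=np.array(c['t']).ravel()
    return -R.T@t, R.T@np.array([p[0],p[1],1.])
def w(c,u,v,z):
    o,d=ray(c,u,v); return o+d*(z-o[2])/d[2]
def px(c,X):
    p,_=cv2.projectPoints(np.array(X,float).reshape(-1,1,3),cv2.Rodrigues(np.array(c['R']))[0],np.array(c['t'],float),np.array(c['mtx']),np.array([c['k1'],0,0,0,0.]))
    return p[:,0]
E
python3 - <<'E'
from h import *
import pickle
s=bot.read_state();print(s)
for n in("top","side","wrist"):
    c=bot.read_camera(n);cv2.imwrite(f"pics/{n}0.png",c['frame']);pickle.dump(c,open(n+'0.pkl','wb'));print(n,c['k1'],-np.array(c['R']).T@np.array(c['t']).ravel())
E
```

```text
{'time': 0.0, 'q': array([ 1.09110354e+00,  2.64780612e-01,  1.60537181e+00,  1.43175539e-05,
        1.27371624e+00, -3.68719324e-02]), 'joint_vel': array([ 0.00019385,  0.00061284, -0.00114892,  0.00057795,  0.00139661,
        0.0016212 ]), 'joint_torque': array([-2.45632524e-03, -5.15123785e+01, -3.67309284e+01, -5.12149345e-04,
        1.32540800e-02,  1.75438527e-05]), 'tool_pos': array([0.28887113, 0.60925005, 0.22994472]), 'tcp_rot': array([-0.68978754, -3.06431888,  0.00345041]), 'wrist_force': array([ 0.10280353,  0.47697806, -0.32580014]), 'torque': array([-0.02000716,  0.01764432, -0.01331262]), 'width': 0.9991546888936325}
top -0.025039589257754395 [ 0.14806669 -0.00550355  1.62869165]
side 0.03298314520546364 [0.31183103 0.84390748 1.06399007]
wrist -0.06309300503730834 [0.21305958 0.64598287 0.37314375]
```

View pics/top0.png

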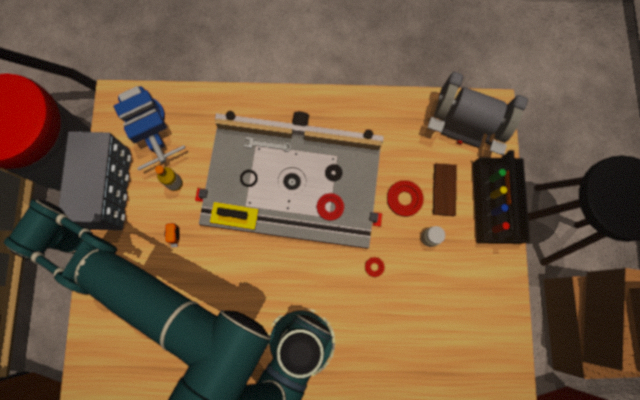

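```bash
python3 - <<'E'
from h import *
import pickle
c=pickle.load(open('top0.pkl','rb'))
print(px(c,[[0,0,0],[.289,.61,.23],[.5,0,.036],[.6,0,.036],[.5,.1,.036]]))
im=c['frame'][105:255,190:390];cv2.imwrite('pics/c1.png',cv2.resize(im,None,fx=4,fy=4,interpolation=cv2.INTER_CUBIC))
for n,u,v in(("open",291,182),("red",330,207),("inner",333,172),("spare",248,178)):print(n,w(c,u,v,.036))
E
```

```text
[[300.93868887 342.20863161]
 [101.55475225 246.72983859]
 [303.80691307 196.52450331]
 [304.35442881 169.2494695 ]
 [275.51570076 195.97267618]]
open [0.55199345 0.04658728 0.036     ]
red [ 0.46406549 -0.09298807  0.036     ]
inner [ 0.59194942 -0.1026818   0.036     ]
spare [0.56356617 0.19998216 0.036     ]
```

View pics/c1.png

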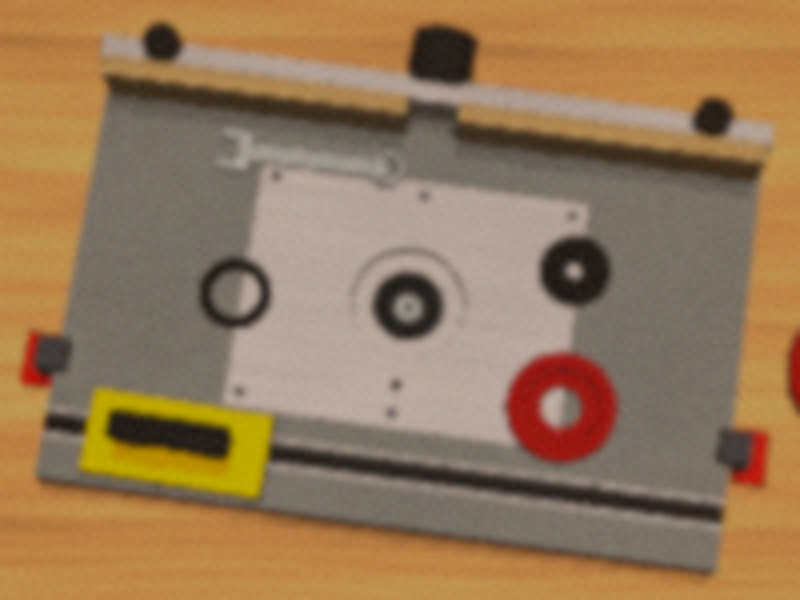

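View pics/side0.png

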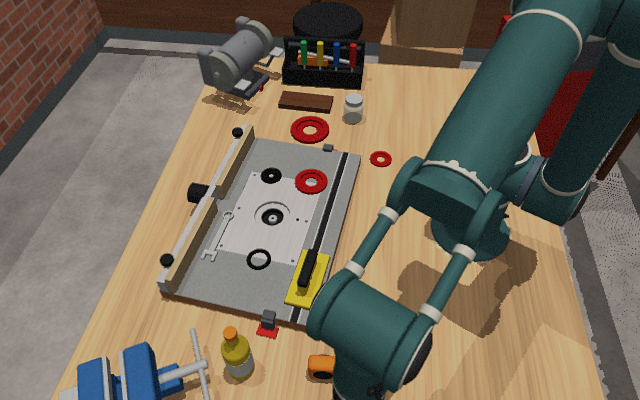

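Top view: the recess is at about (292,181), the red ring (right size, on the top) at (330,207), the small-hole black ring at (333,172) and the spare at (248,178). The other two red rings lie on the bench. I'll move behind the red ring with a wrist view on the way.

Request:
{"op": "drive_tool", "data": {"deltas": [{"hand": 0.7,"offset": [2,-6,0],"angular": [0,0,-8]},{"hand": 0.7,"offset": [4,-12,0],"angular": [0,0,-16]},{"hand": 0.7,"offset": [6,-18,0],"angular": [0,0,-24]},{"hand": 0.7,"offset": [8,-24,0],"angular": [0,0,-32]},{"hand": 0.7,"offset": [10,-30,0],"angular": [0,0,-40]},{"hand": 0.7,"offset": [12,-36,0],"angular": [0,0,-48]},{"hand": 0.7,"offset": [14,-42,0],"angular": [0,0,-56]},{"hand": 0.7,"offset": [14,-48,0],"angular": [0,0,-64]}]}}

```text
time: 1.15
tool_pos: [0.4299, 0.1304, 0.2314]
tcp_rot: [2.214, 2.228, 0.001]
wrist_force: [-0.1, -0.6, 0.7]
width: 0.702
```

Request:
{"op": "drive_tool", "data": {"deltas": [{"hand": 0.7,"offset": [0,-6,0],"angular": [0,0,-8]},{"hand": 0.7,"offset": [0,-12,0],"angular": [0,0,-16]},{"hand": 0.7,"offset": [0,-18,0],"angular": [0,0,-24]},{"hand": 0.7,"offset": [0,-24,0],"angular": [0,0,-32]},{"hand": 0.7,"offset": [0,-26,0],"angular": [0,0,-33]},{"hand": 0.7,"offset": [0,-26,0],"angular": [0,0,-33]}]}}

```text
time: 1.9
tool_pos: [0.4288, -0.1289, 0.231]
tcp_rot: [-2.755, -1.509, 0.001]
wrist_force: [0.7, -0.0, 0.7]
width: 0.7
```

```bash
python3 - <<'E'
from h import *
import pickle
s=bot.read_state();print(s['time'],s['tool_pos'],s['tcp_rot'],s['width'],s['q'],s['wrist_force'])
c=bot.read_camera('wrist');cv2.imwrite("pics/w1.png",c['frame']);pickle.dump(c,open('w1.pkl','wb'));print(-np.array(c['R']).T@np.array(c['t']).ravel())
c=bot.read_camera('top');pickle.dump(c,open('t1.pkl','wb'))
E
```

```text
1.9 [ 0.42875634 -0.12892224  0.23101587] [-2.75464273e+00 -1.50948579e+00  5.54353104e-04] 0.7002997284735686 [-3.47771790e-01 -1.77872369e-01  2.06414622e+00  5.31506178e-05
  1.25591046e+00  2.20427872e-01] [ 0.69242351 -0.03381204  0.69781235]
[ 0.47465899 -0.05751635  0.37408737]
```

View pics/w1.png

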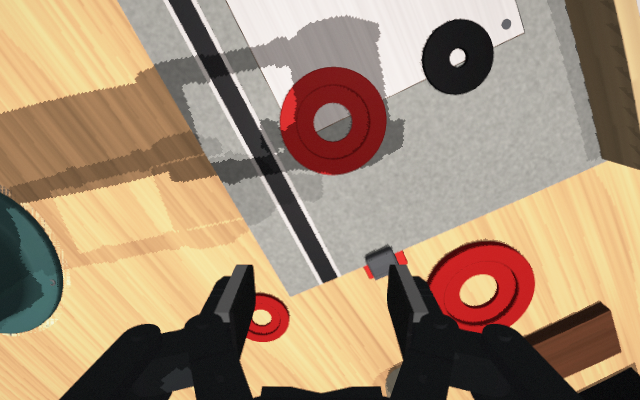

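The wrist view shows the red ring centred at (332,120), radius about 53 px. The small-hole black ring is at (458,57).

```bash
python3 - <<'E'
from h import *
import pickle
c=pickle.load(open('w1.pkl','rb'));t=pickle.load(open('top0.pkl','rb'))
a=w(c,332.5,120.5,.045);print('red w',a,'L/R',np.linalg.norm(w(c,279.5,120,.045)-w(c,386,120,.045)))
print('inner w',w(c,457.5,57,.041), np.linalg.norm(w(c,422,57,.041)-w(c,494,57,.041)))
f=lambda u,v,z:w(t,190+(u+.5)/4-.5,105+(v+.5)/4-.5,z)
print('red t',f(562,407,.045),'inner t',f(575,270,.041),'open',f(409,306.5,.036), 'spare',f(236,292,.041))
# plate corners
for p in((262,168),(588,205),(224,402)):print(f(*p,.036))
print(f(562,407,.045)-f(409,306.5,.036))
print('tcp px',px(c,[[.42876,-.12892,.231]]))
E
```

```text
red w [ 0.46544994 -0.09095741  0.045     ] L/R 0.09753509854989167
inner w [ 0.58900641 -0.1033539   0.041     ] 0.0652204530905824
red t [ 0.46452073 -0.09291347  0.045     ] inner t [ 0.59012231 -0.10371866  0.041     ] open [0.55480725 0.04354439 0.036     ] spare [0.5636803 0.1971813 0.041    ]
[0.68105118 0.17944132 0.036     ]
[ 0.65243473 -0.11535425  0.036     ]
[0.46494406 0.20401958 0.036     ]
[-0.09028652 -0.13645785  0.009     ]
tcp px [[320.74746006 276.08338523]]
```

Request:
{"op": "drive_tool", "data": {"deltas": [{"hand": 0.7,"offset": [5,2,2]},{"hand": 0.7,"offset": [8,7,2]},{"hand": 0.7,"offset": [8,7,2]}]}}

```text
invalid input
```

```bash
python3 - <<'E'
from h import *
import pickle
c=bot.read_camera('wrist');cv2.imwrite("pics/w2.png",c['frame']);pickle.dump(c,open('w2.pkl','wb'));print(bot.read_state()['tool_pos'])
E
```

```text
[ 0.4289682  -0.12676237  0.23103732]
```

View pics/w2.png

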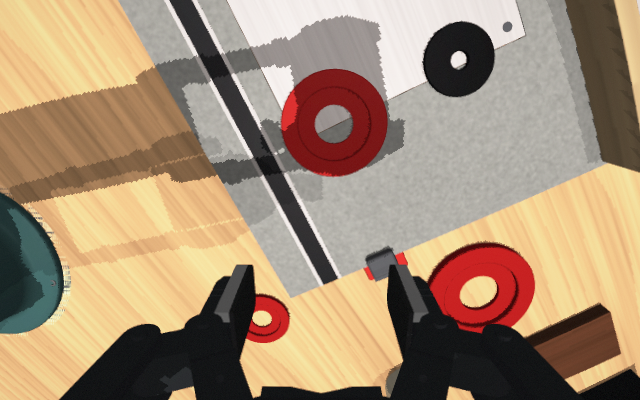

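Angular has to be given; I'll repeat the move. The picture is the same as before.

Request:
{"op": "drive_tool", "data": {"deltas": [{"hand": 0.7,"offset": [5,2,2],"angular": [0,0,0]},{"hand": 0.7,"offset": [8,7,2],"angular": [0,0,0]},{"hand": 0.7,"offset": [8,7,2],"angular": [0,0,0]}]}}

```text
time: 2.42
tool_pos: [0.5107, -0.0533, 0.2514]
tcp_rot: [-2.747, -1.523, -0.002]
wrist_force: [-0.4, -0.1, -0.1]
width: 0.702
```

```bash
python3 - <<'E'
from h import *
import pickle
c=bot.read_camera('wrist');cv2.imwrite("pics/w3.png",c['frame']);pickle.dump(c,open('w3.pkl','wb'))
for i in range(3):
  print(bot.read_state()['tool_pos'])
  bot.read_camera('top')
E
```

```text
[ 0.5094932  -0.05489576  0.25102662]
[ 0.50882117 -0.0559851   0.25087275]
[ 0.50849185 -0.05679766  0.2508622 ]
```

View pics/w3.png

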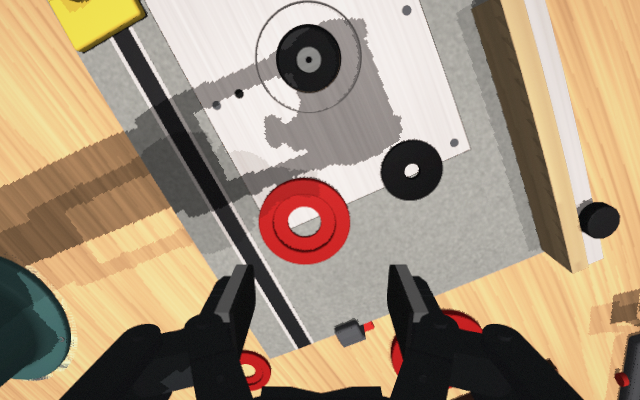

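The recess rim circle spans columns 255–361 and rows 1–113, centre about (308,57). The red ring is at (304,221) and the inner ring at (411,170).

```bash
python3 - <<'E'
from h import *
import pickle
c=pickle.load(open('w3.pkl','rb'))
O=w(c,308.2,57,.036);print('open',O,np.linalg.norm(w(c,255,57,.036)-w(c,361.5,57,.036)))
# check: projected circles
th=np.linspace(0,2*np.pi,5)[:4]
for n,C,r in(('O',O,.0505),('red',np.array([.4650,-.0915,.045]),.049),('in',np.array([.5895,-.1035,.041]),.032)):
  P=px(c,np.c_[C[0]+r*np.cos(np.linspace(0,6.28,200)),C[1]+r*np.sin(np.linspace(0,6.28,200)),np.full(200,C[2])]);print(n,P.min(0),P.max(0))
print('red',w(c,304.5,221,.045),'in',w(c,411.5,170,.041))
s=bot.read_state();print(s['tool_pos'],s['tcp_rot'])
from scipy.spatial.transform import Rotation as R
print(R.from_rotvec(s['tcp_rot']).as_matrix().round(3))
for z in(.24,.25,.26):print(z,w(c,247,265,z),w(c,396,265,z))
E
```

```text
open [0.55792225 0.04521421 0.036     ] 0.101206267682924
O [255.06416215  -1.30744669] [361.41642466 111.26045708]
red [257.76265342 177.86049038] [349.56238302 263.1707874 ]
in [380.69375346 139.5150257 ] [442.46763063 200.07479928]
red [ 0.46664001 -0.09066221  0.045     ] in [ 0.5896713  -0.10284392  0.041     ]
[ 0.50836792 -0.05737505  0.25092027] [-2.75160360e+00 -1.51545174e+00  1.54782316e-03]
[[ 0.535  0.845 -0.001]
 [ 0.845 -0.535 -0.   ]
 [-0.001 -0.001 -1.   ]]
0.24 [ 0.47939768 -0.03445123  0.24      ] [ 0.54197954 -0.07351751  0.24      ]
0.25 [ 0.4843342  -0.03103259  0.25      ] [ 0.54286772 -0.06757173  0.25      ]
0.26 [ 0.48927071 -0.02761395  0.26      ] [ 0.5437559  -0.06162595  0.26      ]
```

Request:
{"op": "drive_tool", "data": {"deltas": [{"hand": 0.7,"offset": [-4,-4,0],"angular": [0,0,-1.5]},{"hand": 0.7,"offset": [-8.2,-8.9,0],"angular": [0,0,-1.5]},{"hand": 0.7,"offset": [-8.2,-8.9,-6],"angular": [0,0,-1.5]},{"hand": 0.7,"offset": [-8.2,-8.9,-12],"angular": [0,0,-1.5]},{"hand": 0.7,"offset": [-8.2,-8.9,-17],"angular": [0,0,-1.5]},{"hand": 0.7,"offset": [-8.2,-8.9,-20],"angular": [0,0,-1.5]},{"hand": 0.7,"offset": [-8.2,-8.9,-20.5],"angular": [0,0,-1.5]},{"hand": 0.7,"offset": [-8.2,-8.9,-20.5],"angular": [0,0,-1.5]}]}}

```text
time: 3.62
tool_pos: [0.4273, -0.1472, 0.047]
tcp_rot: [2.772, 1.476, 0.001]
wrist_force: [0.8, -0.0, -0.4]
width: 0.698
```

Request:
{"op": "drive_tool", "data": {"deltas": [{"hand": 0.7,"offset": [0,0,-0.2],"angular": [0,0,0]},{"hand": 0.7,"offset": [0,0,-0.4],"angular": [0,0,0]},{"hand": 0.7,"offset": [0,0,-0.5],"angular": [0,0,0]}]}}

```text
time: 4.0
tool_pos: [0.4277, -0.1468, 0.0419]
tcp_rot: [2.771, 1.478, 0.001]
wrist_force: [-0.8, 0.6, 0.8]
width: 0.702
```

Request:
{"op": "drive_tool", "data": {"deltas": [{"hand": 0.7,"offset": [0,0,-0.1],"angular": [0,0,0]},{"hand": 0.7,"offset": [0,0,-0.1],"angular": [0,0,0]}]}}

```text
time: 4.25
tool_pos: [0.4271, -0.1466, 0.0402]
tcp_rot: [-2.772, -1.478, 0.0]
wrist_force: [-0.7, 0.6, 0.1]
width: 0.698
```

Request:
{"op": "drive_tool", "data": {"deltas": [{"hand": 0.7,"offset": [0,0,-0.1],"angular": [0,0,0]},{"hand": 0.7,"offset": [0,0,-0.2],"angular": [0,0,0]}]}}

```text
time: 4.5
tool_pos: [0.4271, -0.1466, 0.0382]
tcp_rot: [-2.772, -1.478, 0.0]
wrist_force: [0.0, -0.1, 0.5]
width: 0.702
```

Request:
{"op": "drive_tool", "data": {"deltas": [{"hand": 0.7,"offset": [0,0,-0.1],"angular": [0,0,0]},{"hand": 0.7,"offset": [0,0,-0.2],"angular": [0,0,0]}]}}

```text
time: 4.75
tool_pos: [0.4271, -0.1466, 0.0362]
tcp_rot: [-2.772, -1.478, 0.0]
wrist_force: [0.2, 1.1, -0.2]
width: 0.698
```

Request:
{"op": "drive_tool", "data": {"deltas": [{"hand": 0.7,"offset": [0,0,-0.1],"angular": [0,0,0]},{"hand": 0.7,"offset": [0,0,-0.15],"angular": [0,0,0]}]}}

```text
time: 5.0
tool_pos: [0.4271, -0.1466, 0.0347]
tcp_rot: [-2.772, -1.478, 0.0]
wrist_force: [0.1, -0.6, -0.2]
width: 0.704
```

Request:
{"op": "drive_tool", "data": {"deltas": [{"hand": 0.7,"offset": [0,0,-0.15],"angular": [0,0,0]},{"hand": 0.7,"offset": [0,0,-0.25],"angular": [0,0,0]}]}}

```text
time: 5.25
tool_pos: [0.4271, -0.1466, 0.0322]
tcp_rot: [-2.772, -1.478, 0.0]
wrist_force: [-0.3, -0.2, -0.8]
width: 0.701
```

Request:
{"op": "drive_tool", "data": {"deltas": [{"hand": 0.7,"offset": [0,0,-0.1],"angular": [0,0,0]},{"hand": 0.7,"offset": [0,0,-0.15],"angular": [0,0,0]}]}}

```text
time: 5.5
tool_pos: [0.4271, -0.1466, 0.031]
tcp_rot: [-2.772, -1.478, 0.0]
wrist_force: [-2.2, -0.4, 6.5]
width: 0.699
```

Request:
{"op": "drive_tool", "data": {"deltas": [{"hand": 0.7,"offset": [0,0,-0.05],"angular": [0,0,0]},{"hand": 0.7,"offset": [0,0,-0.1],"angular": [0,0,0]}]}}

```text
time: 5.75
tool_pos: [0.4272, -0.1466, 0.0309]
tcp_rot: [-2.772, -1.478, 0.001]
wrist_force: [-6.8, 1.8, 15.0]
width: 0.701
```

Contact is at TCP z ≈ 0.031. I'll raise it 4 mm and push the red ring.

Request:
{"op": "drive_tool", "data": {"deltas": [{"hand": 0.7,"offset": [0,0,0.4],"angular": [0,0,0]},{"hand": 0.7,"offset": [0.7,1,0.4],"angular": [0,0,0]},{"hand": 0.7,"offset": [1.4,2,0.4],"angular": [0,0,0]},{"hand": 0.7,"offset": [2.1,3.1,0.4],"angular": [0,0,0]},{"hand": 0.7,"offset": [2.8,4.1,0.4],"angular": [0,0,0]},{"hand": 0.7,"offset": [3.5,5.1,0.4],"angular": [0,0,0]},{"hand": 0.7,"offset": [4.2,6.1,0.4],"angular": [0,0,0]},{"hand": 0.7,"offset": [4.9,7.2,0.4],"angular": [0,0,0]}]}}

```text
time: 6.75
tool_pos: [0.4766, -0.0739, 0.0337]
tcp_rot: [-2.772, -1.478, 0.0]
wrist_force: [-0.5, -1.0, -0.1]
width: 0.699
```

Request:
{"op": "drive_tool", "data": {"deltas": [{"hand": 0.7,"offset": [0.7,1,0],"angular": [0,0,0]},{"hand": 0.7,"offset": [1.4,2.1,0],"angular": [0,0,0]},{"hand": 0.7,"offset": [2.1,3.1,0],"angular": [0,0,0]},{"hand": 0.7,"offset": [2.8,4.1,0],"angular": [0,0,0]},{"hand": 0.7,"offset": [3.4,5,0],"angular": [0,0,0]},{"hand": 0.7,"offset": [4,5.8,0],"angular": [0,0,0]},{"hand": 0.7,"offset": [4,5.8,0],"angular": [0,0,0]}]}}

```text
time: 7.62
tool_pos: [0.5168, -0.016, 0.0339]
tcp_rot: [2.771, 1.479, 0.001]
wrist_force: [0.7, -0.6, 0.4]
width: 0.7
```

```bash
python3 - <<'E'
from h import *
import pickle
c=bot.read_camera('wrist');cv2.imwrite("pics/w4.png",c['frame']);pickle.dump(c,open('w4.pkl','wb'))
s=bot.read_state();print(s['tool_pos'],s['wrist_force'],s['tcp_rot'])
E
```

```text
[ 0.51639758 -0.01633862  0.03377883] [-0.8688484  -0.02988694 -0.43133477] [2.77180848e+00 1.47873474e+00 1.74373768e-04]
```

View pics/w4.png

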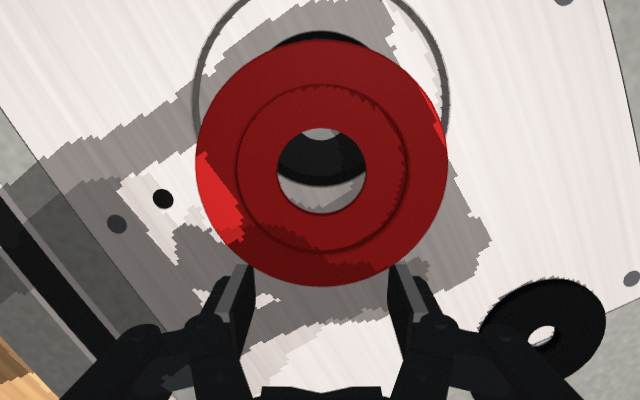

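The ring sits in the finger cradle, centred on column 321, and the recess arc is centred on column about 320, so they are lined up. About 22 mm remains.

Request:
{"op": "drive_tool", "data": {"deltas": [{"hand": 0.7,"offset": [0.22,0.33,0],"angular": [0,0,0]},{"hand": 0.7,"offset": [0.45,0.66,0],"angular": [0,0,0]},{"hand": 0.7,"offset": [0.67,1.0,0],"angular": [0,0,0]},{"hand": 0.7,"offset": [0.85,1.25,0],"angular": [0,0,0]},{"hand": 0.7,"offset": [1.0,1.48,0],"angular": [0,0,0]},{"hand": 0.7,"offset": [1.15,1.7,0],"angular": [0,0,0]},{"hand": 0.7,"offset": [1.25,1.85,0],"angular": [0,0,0]},{"hand": 0.7,"offset": [1.25,1.85,0],"angular": [0,0,0]}]}}

```text
time: 8.68
tool_pos: [0.5287, 0.002, 0.0338]
tcp_rot: [-2.772, -1.478, -0.0]
wrist_force: [-0.4, 0.3, -0.0]
width: 0.697
```

```bash
python3 - <<'E'
from h import *
import pickle
c=bot.read_camera('wrist');cv2.imwrite("pics/w5.png",c['frame']);pickle.dump(c,open('w5.pkl','wb'))
s=bot.read_state();print(s['tool_pos'],s['wrist_force'],s['tcp_rot'])
E
```

```text
[0.52873896 0.00197917 0.03379918] [ 0.60963068 -0.42041352 -0.27486307] [-2.77209589e+00 -1.47820347e+00 -2.14438365e-04]
```

View pics/w5.png

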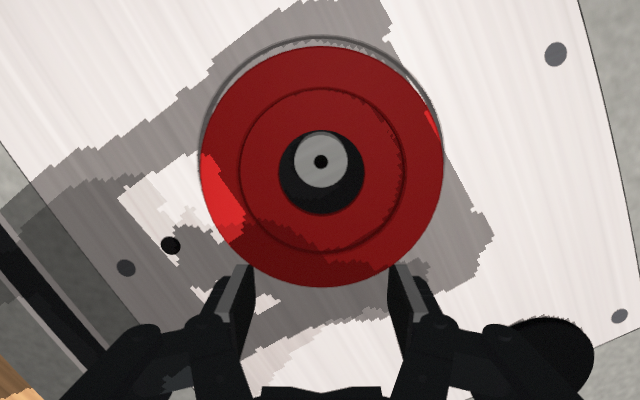

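The front has dipped. A crescent about 8 px (3 mm) wide is left at the far side, so I'll push a few mm more.

Request:
{"op": "drive_tool", "data": {"deltas": [{"hand": 0.7,"offset": [0.06,0.08,0],"angular": [0,0,0]},{"hand": 0.7,"offset": [0.11,0.17,0],"angular": [0,0,0]},{"hand": 0.7,"offset": [0.17,0.25,0],"angular": [0,0,0]},{"hand": 0.7,"offset": [0.22,0.33,0],"angular": [0,0,0]},{"hand": 0.7,"offset": [0.25,0.37,0],"angular": [0,0,0]},{"hand": 0.7,"offset": [0.25,0.37,0],"angular": [0,0,0]}]}}

```text
time: 9.48
tool_pos: [0.5312, 0.0056, 0.0338]
tcp_rot: [2.772, 1.478, 0.0]
wrist_force: [0.5, -0.3, 0.5]
width: 0.703
```

```bash
python3 - <<'E'
from h import *
import pickle
c=bot.read_camera('wrist');cv2.imwrite("pics/w6.png",c['frame']);pickle.dump(c,open('w6.pkl','wb'))
s=bot.read_state();print(s['tool_pos'],s['wrist_force'],s['tcp_rot'])
E
```

```text
[0.53113219 0.00558772 0.03374564] [ 0.02315114 -0.45516781  0.4221371 ] [-2.77211583e+00 -1.47813991e+00  9.04796880e-05]
```

View pics/w6.png

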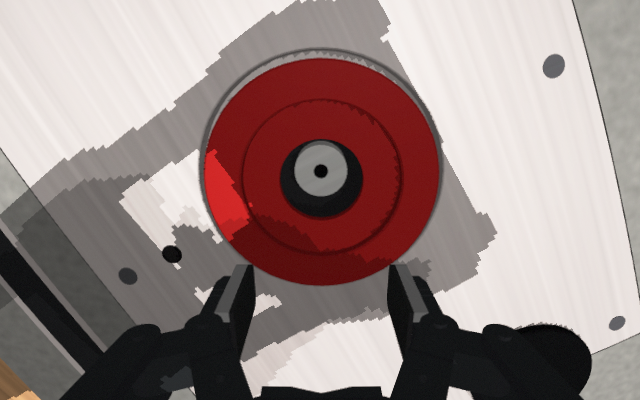

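Still slightly tilted (227 px tall against 238 px wide). I'll push further and check by blob extents.

Request:
{"op": "drive_tool", "data": {"deltas": [{"hand": 0.7,"offset": [0.06,0.08,0],"angular": [0,0,0]},{"hand": 0.7,"offset": [0.11,0.17,0],"angular": [0,0,0]},{"hand": 0.7,"offset": [0.17,0.25,0],"angular": [0,0,0]},{"hand": 0.7,"offset": [0.17,0.25,0],"angular": [0,0,0]}]}}

```text
time: 10.02
tool_pos: [0.5329, 0.0081, 0.0338]
tcp_rot: [2.772, 1.478, 0.0]
wrist_force: [-0.5, 0.9, -0.8]
width: 0.699
```

```bash
cat > chk.py <<'E'
from h import *
import pickle,sys
n=sys.argv[1]
c=bot.read_camera('wrist');cv2.imwrite(f"pics/{n}.png",c['frame']);pickle.dump(c,open(n+'.pkl','wb'))
s=bot.read_state();print(s['time'],s['tool_pos'],s['wrist_force'])
for m in [n]+sys.argv[2:]:
    c=pickle.load(open(m+'.pkl','rb'))
    f=c['frame'].astype(int);k=((f[...,2]>70)&(f[...,1]<.5*f[...,2])&(f[...,0]<.5*f[...,2])).astype(np.uint8)
    N,l,st,ce=cv2.connectedComponentsWithStats(k);i=1+np.argmax(st[1:,4])
    h=max(cv2.findContours((l==i).astype(np.uint8),0,1)[0],key=len);(e,ax,an)=cv2.fitEllipse(cv2.convexHull(h))
    print(m,st[i],'ell',np.round(e,1),np.round(ax,1),an,w(c,*e,.0357))
E
python3 chk.py w7 w6 w5
```

```text
10.075 [0.53286955 0.00811693 0.03376585] [-0.61038426 -0.01183522 -0.85020814]
w7 [  204    67   234   224 35666] ell [320.9 178.7] [224.2 233.4] 89.89726257324219 [0.55921989 0.04716996 0.0357    ]
w6 [  204    58   235   228 36430] ell [321.  171.6] [226.9 235.1] 89.48977661132812 [0.55917082 0.04710781 0.0357    ]
w5 [  199    46   244   241 39742] ell [321.1 166.3] [240.8 243. ] 90.34602355957031 [0.55805487 0.04533769 0.0357    ]
```

```bash
python3 - <<'E'
from h import *
import pickle
a=np.linspace(0,2*np.pi,400)
for m in('w6','w7'):
  c=pickle.load(open(m+'.pkl','rb'));
  for z,r in((.0357,.049),(.0357,.0505)):
    P=px(c,np.c_[.5592+r*np.cos(a),.0471+r*np.sin(a),0*a+z]);print(m,z,r,P.min(0),np.ptp(P,axis=0))
im=c['frame'][30:330,160:480];cv2.imwrite('pics/c7.png',cv2.resize(im,None,fx=1.8,fy=1.8,interpolation=cv2.INTER_CUBIC))
E
```

```text
w6 0.0357 0.049 [201.82772163  42.71765219] [238.43709852 233.50142743]
w6 0.0357 0.0505 [198.19249198  38.37768545] [245.70722699 240.69850423]
w7 0.0357 0.049 [202.53805874  51.57328087] [236.83732771 230.48244731]
w7 0.0357 0.0505 [198.92628411  47.28122341] [244.06047561 237.59206738]
```

View pics/c7.png

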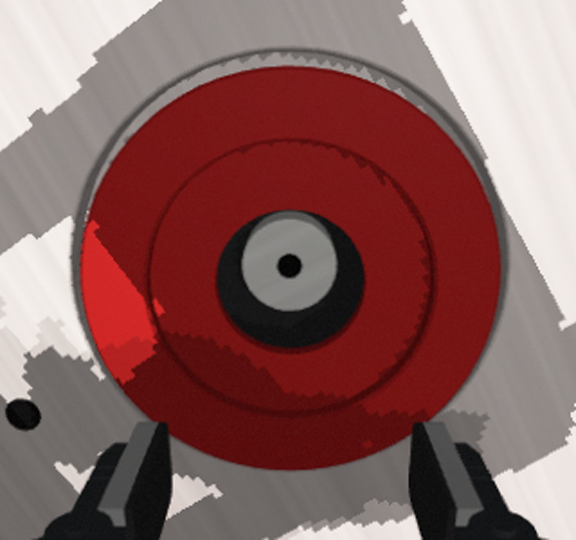

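Between w6 and w7 the ring stayed put while the fingers moved 3 mm with no force, which suggests it dropped and the tips slid over it. I'll lift, go behind the inner ring and look from there to confirm.

Request:
{"op": "drive_tool", "data": {"deltas": [{"hand": 0.7,"offset": [0,0,3],"angular": [0,0,0]},{"hand": 0.7,"offset": [0,0,9],"angular": [0,0,4]},{"hand": 0.47,"offset": [1,-3,14],"angular": [0,0,13]},{"hand": 0.47,"offset": [3,-8,16],"angular": [0,0,22]},{"hand": 0.47,"offset": [5,-13,16],"angular": [0,0,32]},{"hand": 0.47,"offset": [6.8,-16.6,16],"angular": [0,0,41]},{"hand": 0.47,"offset": [6.8,-16.6,16],"angular": [0,0,45.7]},{"hand": 0.47,"offset": [6.8,-16.6,16],"angular": [0,0,45.7]}]}}

```text
time: 11.08
tool_pos: [0.6007, -0.1584, 0.1934]
tcp_rot: [-1.983, -2.436, 0.0]
wrist_force: [-0.6, 0.2, -0.5]
width: 0.476
```

```bash
python3 chk.py w8
```

```text
11.125 [ 0.60058248 -0.15797486  0.19344127] [-0.01715673  0.66871436 -0.62141724]
w8 [ 147  279   89   56 2771] ell [189.2 307.4] [53.3 93.2] 65.39286804199219 [ 0.49571805 -0.31390292  0.0357    ]
```

View pics/w8.png

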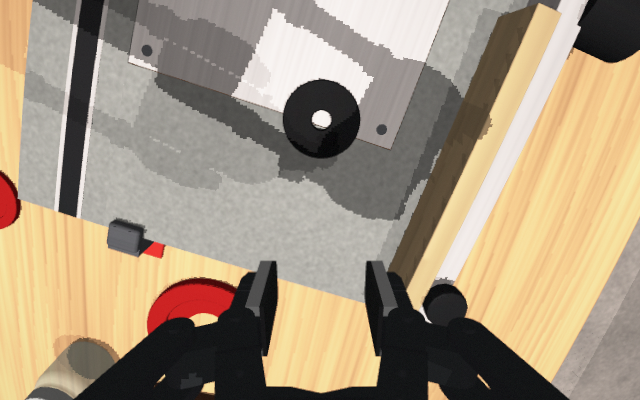

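The inner ring is at (321,118), in line with the fingers. The recess is out of view, so I'll check red flushness numerically from the side and top cameras.

```bash
cat > ring.py <<'E'
from h import *
from scipy.optimize import least_squares
import sys
def redfit(name):
    c=bot.read_camera(name);f=c['frame'].astype(int)
    k=((f[...,2]>60)&(f[...,1]<.45*f[...,2])&(f[...,0]<.45*f[...,2])).astype(np.uint8)
    N,l,st,ce=cv2.connectedComponentsWithStats(k)
    p=px(c,[[.5585,.0455,.036]])[0]
    i=1+np.argmin([np.hypot(*(q-p)) if a>100 else 1e9 for q,a in zip(ce[1:],st[1:,4])])
    m=(l==i).astype(np.uint8);h=max(cv2.findContours(m,0,1)[0],key=len)
    e=cv2.fitEllipse(cv2.convexHull(h));a=np.linspace(0,2*np.pi,300)
    print(name,st[i],'ell',np.round(e[0],2),np.round(e[1],2),round(e[2],1),'world',w(c,*e[0],.0357).round(4))
    for z in(.0357,.040,.045):
        P=px(c,np.c_[.5585+.049*np.cos(a),.0455+.049*np.sin(a),0*a+z]).astype(np.float32);q=cv2.fitEllipse(P);print('  pred z',z,np.round(q[0],2),np.round(q[1],2),round(q[2],1))
if __name__=="__main__":
    for n in('side','top'):redfit(n)
E
python3 ring.py; python3 - <<'E'
from h import *
import pickle
c=pickle.load(open('w8.pkl','rb'));print(w(c,321,118.5,.041),bot.read_state()['tool_pos'])
s=bot.read_camera('side');pickle.dump(s,open('s8.pkl','wb'))
p=px(s,[[.5585,.0455,.036]])[0];u,v=p.astype(int);print(u,v)
cv2.imwrite('pics/s8.png',cv2.resize(s['frame'][v-45:v+45,u-60:u+60],None,fx=6,fy=6,interpolation=cv2.INTER_CUBIC))
E
```

```text
side [256 202  34  27 630] ell [272.08 214.67] [26.54 34.21] 80.5 world [0.5566 0.047  0.0357]
  pred z 0.0357 [271.52 214.52] [26.78 34.65] 81.9
  pred z 0.04 [271.39 213.57] [26.8  34.74] 82.0
  pred z 0.045 [271.24 212.47] [26.82 34.84] 82.0
top [279 168  26  26 466] ell [291.85 180.58] [25.37 26.14] 84.4 world [0.5573 0.0437 0.0357]
  pred z 0.0357 [291.35 180.34] [26.67 27.53] 85.8
  pred z 0.04 [291.32 180.03] [26.74 27.61] 85.9
  pred z 0.045 [291.28 179.68] [26.81 27.69] 85.9
[ 0.58931807 -0.10289666  0.041     ] [ 0.60058806 -0.15745092  0.19363609]
271 214
```

Red reads flat from the side camera (axis ratio 0.776, 0.773 predicted) and at the recess centre. I'll descend behind the inner ring.

Request:
{"op": "drive_tool", "data": {"deltas": [{"hand": 0.47,"offset": [0,0,-6],"angular": [0,0,0]},{"hand": 0.47,"offset": [0,0,-12],"angular": [0,0,0]},{"hand": 0.47,"offset": [0,0,-14.8],"angular": [0,0,0]},{"hand": 0.47,"offset": [0,0,-15.4],"angular": [0,0,0]},{"hand": 0.47,"offset": [0,0,-15.6],"angular": [0,0,0]},{"hand": 0.47,"offset": [0,0,-15.7],"angular": [0,0,0]},{"hand": 0.47,"offset": [0,0,-15.8],"angular": [0,0,0]}]}}

```text
time: 12.15
tool_pos: [0.6022, -0.1583, 0.0376]
tcp_rot: [1.979, 2.436, 0.002]
wrist_force: [-0.3, -0.1, -0.5]
width: 0.471
```

Request:
{"op": "drive_tool", "data": {"deltas": [{"hand": 0.47,"offset": [0,0,-0.1],"angular": [0,0,0]},{"hand": 0.47,"offset": [0,0,-0.1],"angular": [0,0,0]}]}}

```text
time: 12.4
tool_pos: [0.601, -0.158, 0.0351]
tcp_rot: [1.981, 2.438, 0.0]
wrist_force: [0.5, 0.8, -0.5]
width: 0.465
```

Request:
{"op": "drive_tool", "data": {"deltas": [{"hand": 0.47,"offset": [0,0,-0.1],"angular": [0,0,0]},{"hand": 0.47,"offset": [0,0,-0.1],"angular": [0,0,0]}]}}

```text
time: 12.65
tool_pos: [0.601, -0.158, 0.0345]
tcp_rot: [1.981, 2.438, 0.0]
wrist_force: [-1.7, 0.6, 4.1]
width: 0.47
```

Request:
{"op": "drive_tool", "data": {"deltas": [{"hand": 0.47,"offset": [0,0,-0.1],"angular": [0,0,0]},{"hand": 0.47,"offset": [0,0,-0.1],"angular": [0,0,0]}]}}

```text
time: 12.9
tool_pos: [0.601, -0.158, 0.0345]
tcp_rot: [1.981, 2.438, -0.0]
wrist_force: [-3.6, 1.8, 10.6]
width: 0.472
```

Request:
{"op": "drive_tool", "data": {"deltas": [{"hand": 0.47,"offset": [0,0,0.35],"angular": [0,0,0]},{"hand": 0.47,"offset": [-0.2,1,0.35],"angular": [0,0,0]},{"hand": 0.47,"offset": [-0.4,2,0.35],"angular": [0,0,0]},{"hand": 0.47,"offset": [-0.6,3,0.35],"angular": [0,0,0]},{"hand": 0.47,"offset": [-0.9,4.1,0.35],"angular": [0,0,0]},{"hand": 0.47,"offset": [-1.1,5.2,0.35],"angular": [0,0,0]},{"hand": 0.47,"offset": [-1.3,6.3,0.35],"angular": [0,0,0]},{"hand": 0.47,"offset": [-1.6,7.4,0.35],"angular": [0,0,0]}]}}

```text
time: 13.9
tool_pos: [0.5848, -0.0832, 0.0363]
tcp_rot: [1.981, 2.439, 0.0]
wrist_force: [0.0, -0.4, 0.0]
width: 0.471
```

Request:
{"op": "drive_tool", "data": {"deltas": [{"hand": 0.47,"offset": [-0.2,1.1,0],"angular": [0,0,0]},{"hand": 0.47,"offset": [-0.5,2.2,0],"angular": [0,0,0]},{"hand": 0.47,"offset": [-0.7,3.3,0],"angular": [0,0,0]},{"hand": 0.47,"offset": [-0.9,4.4,0],"angular": [0,0,0]},{"hand": 0.47,"offset": [-1.2,5.5,0],"angular": [0,0,0]},{"hand": 0.47,"offset": [-1.4,6.5,0],"angular": [0,0,0]},{"hand": 0.47,"offset": [-1.6,7.5,0],"angular": [0,0,0]},{"hand": 0.47,"offset": [-1.6,7.5,0],"angular": [0,0,0]}]}}

```text
time: 14.9
tool_pos: [0.5686, -0.0081, 0.0362]
tcp_rot: [-1.979, -2.439, 0.0]
wrist_force: [-0.0, -0.3, -0.4]
width: 0.469
```

```bash
cat > fit.py <<'E'
from h import *
import sys,pickle
n=sys.argv[1]
c=bot.read_camera('wrist');cv2.imwrite(f'pics/{n}.png',c['frame']);pickle.dump(c,open(n+'.pkl','wb'))
s=bot.read_state();print(s['time'],s['tool_pos'],s['wrist_force'])
f=c['frame'].astype(int)
def show(nm,k,z):
    N,l,st,ce=cv2.connectedComponentsWithStats(k.astype(np.uint8));
    for i in np.argsort(-st[1:,4])[:3]+1:
        if st[i,4]<300: continue
        h=max(cv2.findContours((l==i).astype(np.uint8),0,1)[0],key=len);e=cv2.fitEllipse(cv2.convexHull(h))
        print(nm,st[i],np.round(e[0],1),np.round(e[1],1),round(e[2]),w(c,*e[0],z).round(4))
show('red',(f[...,2]>60)&(f[...,1]<.45*f[...,2])&(f[...,0]<.45*f[...,2]),.0357)
b=f.max(2)<60; b[262:]=0
show('blk',b,.041)
E
python3 fit.py w9
```

```text
14.95 [ 0.5687901  -0.00857745  0.03627798] [ 0.10754628 -0.21909336 -0.12680468]
red [  200    37   235   225 24970] [316.7 152.3] [230.6 234.8] 99 [0.5554 0.0477 0.0357]
red [303 195  38  24 623] [321.3 202.9] [30.4 36.7] 89 [0.5617 0.0267 0.0357]
blk [  245   120   153   142 16631] [321.2 197.8] [151.  151.9] 143 [0.5609 0.0306 0.041 ]
blk [130  92  22  22 388] [140.5 102.5] [20.9 23.1] 138 [0.4848 0.0541 0.041 ]
blk [ 69  72  21  23 366] [79.4 82.9] [19.2 23.5] 146 [0.4603 0.057  0.041 ]
```

The inner ring is in the cradle at (321,197). The red ring's centre is about 4 px (1.7 mm) to the left, so I'll correct sideways during the final push.

Request:
{"op": "drive_tool", "data": {"deltas": [{"hand": 0.47,"offset": [-0.12,0.3,0],"angular": [0,0,0]},{"hand": 0.47,"offset": [-0.24,0.6,0],"angular": [0,0,0]},{"hand": 0.47,"offset": [-0.35,0.9,0],"angular": [0,0,0]},{"hand": 0.47,"offset": [-0.42,1.15,0],"angular": [0,0,0]},{"hand": 0.47,"offset": [-0.47,1.4,0],"angular": [0,0,0]},{"hand": 0.47,"offset": [-0.52,1.6,0],"angular": [0,0,0]},{"hand": 0.47,"offset": [-0.55,1.75,0],"angular": [0,0,0]},{"hand": 0.47,"offset": [-0.55,1.75,0],"angular": [0,0,0]}]}}

```text
time: 15.95
tool_pos: [0.5633, 0.0087, 0.0363]
tcp_rot: [-1.98, -2.439, 0.0]
wrist_force: [-0.5, -0.7, -0.3]
width: 0.472
```

```bash
python3 fit.py w10
```

```text
16.0 [0.56332044 0.00863282 0.03626773] [ 0.77253081 -0.47571878 -0.16322993]
red [  208    86   226   215 20594] [320.6 192.9] [214.7 226.1] 91 [0.5552 0.0479 0.0357]
blk [  248   131   147   131 15157] [320.9 201.8] [141.6 147.3] 89 [0.5558 0.0457 0.041 ]
blk [141 136  21  22 355] [150.8 146.4] [19.3 22.8] 136 [0.4846 0.0547 0.041 ]Traceback (most recent call last):
  File "fit.py", line 15, in <module>
    show('blk',b,.041)
    ~~~~^^^^^^^^^^^^^^
  File "fit.py", line 11, in show
    h=max(cv2.findContours((l==i).astype(np.uint8),0,1)[0],key=len);e=cv2.fitEllipse(cv2.convexHull(h))
                                                                      ~~~~~~~~~~~~~~^^^^^^^^^^^^^^^^^^^
cv2.error: OpenCV(4.12.0) /io/opencv/modules/imgproc/src/shapedescr.cpp:361: error: (-201:Incorrect size of input array) There should be at least 5 points to fit the ellipse in function 'fitEllipseNoDirect'
```

Now aligned sideways, and close to or already dropping in. I'll push a little more.

Request:
{"op": "drive_tool", "data": {"deltas": [{"hand": 0.47,"offset": [-0.02,0.1,0],"angular": [0,0,0]},{"hand": 0.47,"offset": [-0.04,0.2,0],"angular": [0,0,0]},{"hand": 0.47,"offset": [-0.06,0.3,0],"angular": [0,0,0]},{"hand": 0.47,"offset": [-0.06,0.3,0],"angular": [0,0,0]}]}}

```text
time: 16.5
tool_pos: [0.5627, 0.0116, 0.0363]
tcp_rot: [-1.981, -2.439, 0.0]
wrist_force: [-0.1, 0.1, 0.3]
width: 0.469
```

```bash
sed -i 's/\[:3\]+1/[:2]+1/' fit.py; python3 fit.py w11
```

```text
16.55 [0.56272366 0.01160606 0.0362715 ] [-0.23044017 -0.75288712 -1.03377529]
red [  208    94   226   182 17270] [320.5 199.3] [211.8 224.8] 91 [0.5552 0.048  0.0357]
red [ 277  265   89   41 2595] [321.6 281.1] [ 50.2 105.9] 90 [0.5639 0.0087 0.0357]
blk [  248   138   146   124 14396] [320.7 208.7] [141.  146.3] 90 [0.5558 0.0457 0.041 ]Traceback (most recent call last):
  File "fit.py", line 15, in <module>
    show('blk',b,.041)
    ~~~~^^^^^^^^^^^^^^
  File "fit.py", line 11, in show
    h=max(cv2.findContours((l==i).astype(np.uint8),0,1)[0],key=len);e=cv2.fitEllipse(cv2.convexHull(h))
                                                                      ~~~~~~~~~~~~~~^^^^^^^^^^^^^^^^^^^
cv2.error: OpenCV(4.12.0) /io/opencv/modules/imgproc/src/shapedescr.cpp:361: error: (-201:Incorrect size of input array) There should be at least 5 points to fit the ellipse in function 'fitEllipseNoDirect'
```

The black ring did not move while the fingers moved 3 mm, and its apparent size matches red's level, so it has dropped. I'll lift, back off so the camera is over it, and check.

Request:
{"op": "drive_tool", "data": {"deltas": [{"hand": 0.47,"offset": [0,0,2],"angular": [0,0,0]},{"hand": 0.47,"offset": [0,0,6],"angular": [0,0,0]},{"hand": 0.47,"offset": [0.6,-3,8],"angular": [0,0,0]},{"hand": 0.47,"offset": [1.2,-6,8],"angular": [0,0,0]},{"hand": 0.47,"offset": [1.2,-6,8],"angular": [0,0,0]},{"hand": 0.47,"offset": [1.2,-6,8],"angular": [0,0,0]}]}}

```text
time: 17.3
tool_pos: [0.5742, -0.0481, 0.1158]
tcp_rot: [-1.981, -2.437, 0.0]
wrist_force: [0.1, 0.2, -1.0]
width: 0.469
```

```bash
python3 fit.py w12 2>/dev/null; python3 ring.py; python3 - <<'E'
import pickle,cv2,numpy as np
from h import *
c=pickle.load(open('w12.pkl','rb'));s=bot.read_camera('side')
p=px(c,[[.556,.047,.036]])[0].astype(int);q=px(s,[[.556,.047,.036]])[0].astype(int);print(p,q)
y=max(p[1]-110,0)
a=cv2.resize(c['frame'][y:y+220,p[0]-110:p[0]+110],(440,440),interpolation=cv2.INTER_CUBIC)
b=cv2.resize(s['frame'][q[1]-55:q[1]+55,q[0]-40:q[0]+40],(320,440),interpolation=cv2.INTER_CUBIC)
cv2.imwrite('pics/fin.png',np.hstack([a,b]))
E
```

```text
17.35 [ 0.5741481  -0.04782886  0.11572686] [-0.21494133  0.29473409  0.23036895]
red [  241     0   164   150 11058] [322.4  63.9] [163.2 171.4] 178 [0.5557 0.0456 0.0357]
blk [ 270   13  106  113 8751] [322.4  69. ] [106.3 111.8] 176 [0.5564 0.0425 0.041 ]
blk [  39    0   52  262 6847] [ 65.8 101.6] [ 32.3 436.2] 6 [ 0.4045 -0.0057  0.041 ]
side [256 201  34  28 404] ell [272.04 214.69] [26.56 34.11] 81.2 world [0.5567 0.0471 0.0357]
  pred z 0.0357 [271.52 214.52] [26.78 34.65] 81.9
  pred z 0.04 [271.39 213.57] [26.8  34.74] 82.0
  pred z 0.045 [271.24 212.47] [26.82 34.84] 82.0
top [279 168  13  25 146] ell [288.  180.3] [17.99 23.55] 3.1 world [0.5581 0.0574 0.0357]
  pred z 0.0357 [291.35 180.34] [26.67 27.53] 85.8
  pred z 0.04 [291.32 180.03] [26.74 27.61] 85.9
  pred z 0.045 [291.28 179.68] [26.81 27.69] 85.9
[323  61] [272 214]
```

View pics/fin.png

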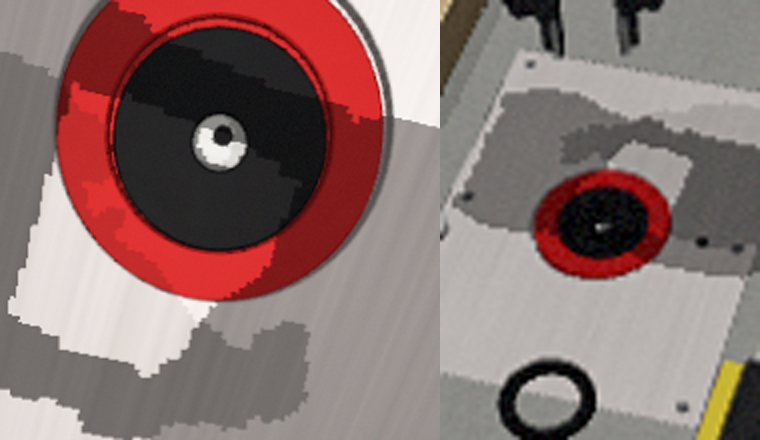

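The final view shows the black small-hole ring inside the red ring's rebate. The red ring is in the recess with only its play gap showing, and the spare ring lies untouched. I'm handing in.

```bash
python3 -c "
from workcell import bot
print(bot.finish_job())"
```

```text
the job is handed in; nothing more can be done
None
```

I slid the red outer ring into the plate recess with two spread fingertips pushing from behind it. I then slid the black small-hole ring into the red ring's rebate the same way. Neither ring was lifted. I handed the job in at about 17.5 s of robot time, with the gripper about 8 cm above the top and touching nothing. The only contact forces seen were about 17 N and 11 N, when I touched the fingertips to the board to find its height.

- **Flush:** Each ring stayed still over the last 3 mm of finger travel, with no push force. The red ring's outline in the side camera matched a flat ring at the flush height to within 0.5 px (sizes 26.6 × 34.1 px against 26.8 × 34.7 px predicted). The final close-up shows the black ring seated inside the red one.
- **Left alone:** The spare ring and the push block show where they were in the final side view; I did not check the other things one by one.
- **Disagreed:**
  - Just after it dropped, the red ring looked about 2–3% shorter than predicted in the wrist view. I put that down to shaded edges, since the side camera read it as flat.
  - The last top-camera fit was spoiled because the arm partly hid the ring.
  - The black ring's flushness was judged only from its apparent size and the final picture.
- **Refused or failed:** One move call was refused because it had no angular value, and nothing moved. The ellipse-fitting script also stopped with an error twice on a small stray blob, after printing the numbers I needed.

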